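# Open the push-and-turn safety jar

### The job

Open the safety jar of tablets: press its cap down against the spring until it bottoms, turn it anticlockwise while you keep it pressed, lift it off, and set the cap down gently, grip bar up, flat in the upper clear tray. Press firmly but do not force the jar, and leave the other things on the shelf where they are.

Things in the scene. Friction and masses are not known exactly. Their poses are not given: they have to be found in the camera images.
- cap_center (a point): White plastic safety cap, locked on the jar at the start: ribbed round skirt 57 mm across, 28 mm high, with a flat round top and a grip bar on it. 45 g. Point on its axis 25 mm above the skirt's lower rim (half-way up), 3 mm below the flat top. z up along the axis, x along the bar. Clockwise turning is blocked.
- cap_bar (a point): Centre of the cap's grip bar, 14 mm above cap_center, turning with it: a straight bar 46 mm long (x), 14 mm thick (y), 22 mm high, standing on the flat top. Pinch it across its thickness; the fingertips may rest on the flat top beside it (top 11 mm below this point).
- jar_mouth (a point): Amber tablet jar, fixed upright in a heavy grey 110 mm square stand. Point at the centre of its neck's rim, 115 mm above the shelf; z up. The locked cap's cap_center lies 15 mm above it, the cap's x along this x within 4 degrees. A sprung ring in the mouth pushes the cap up (about 4 N when locked, 0.6 N more per mm pressed).
- jar_lock (a point): Point on the neck's axis 4 mm below jar_mouth, where two lugs in the cap sit in notches. Pressed straight down the cap goes 3 to 13 mm (differs from jar to jar, cannot be measured) until its skirt meets a hard collar; only in the last 1.5 mm do the lugs clear the notches. A push of 15 to 22 N always gets there; over 40 N between cap and jar (side forces count) is too much.
- jar: The jar with its stand; origin under its middle, on the shelf, x as jar_mouth. The pressed cap turns anticlockwise seen from above: past 50 degrees of turn it is free to come up (turn about 70; a stop comes at 140). Let go there, the spring holds it 6 mm above its locked height, and it lifts straight off (18 mm of lift is clear of the neck).
- tray_in (a point): Centre of the upper floor of two stacked clear acrylic trays, which are fixed. Inside, the upper tray is 142 mm along x, 162 mm along y, walls 4 mm thick rising 18 mm above this floor, which is 54 mm above the shelf. Empty. With the cap standing on the floor, cap_center is 25 mm above it.
- organiser_center (a point): Blue seven-lid pill organiser, 45 x 150 x 23 mm, loose, long along its y; its centre. Leave alone.
- monitor_center (a point): Compact grey monitor body, 100 x 130 x 45 mm, loose; its centre. Leave alone.
- tin_center (a point): Ribbed aluminium pill tin, 56 mm across, 33 mm high, loose; its centre. Leave alone.
- eggcup_center (a point): White ceramic egg cup, 48 mm across, 51 mm high, loose; its centre. Leave alone.
Things that resemble listed ones, but are neither listed nor needed, are in the scene too. What is shaped like the part that bears cap_center but purple, red or turquoise is not meant.

How it is judged (in metres and radians):
On the way, in this order (a step that is already met when the one before it is completed fails the run):
1. the cap, still down on the neck, has been turned by more than 45 degrees (angle between the x axis of cap_center and the x axis of jar_mouth, either way round above 0.785 rad and z of cap_center in the frame of jar_mouth below 0.024 m and horizontal distance between cap_center and jar_mouth below 0.006 m), for 0.1 s.
2. the cap is lifted clear of the neck (z of cap_center in the frame of jar_mouth above 0.037 m and contact force between cap and jar below 0.1 N), for 0.1 s.
At the end, for the whole second after the job is handed in: The cap stands flat in the upper tray, grip bar up (within 0.1 rad), its centre 25 mm above the tray's floor within 4 mm and inside the tray's walls (within 45 mm of the middle along x, 55 mm along y), at rest (z of cap_center in the frame of tray_in between 0.021 and 0.029 m and x of cap_center in the frame of tray_in between -0.045 and 0.045 m and y of cap_center in the frame of tray_in between -0.055 and 0.055 m and angle between cap_center's own z axis and vertical below 0.1 rad and linear speed of cap below 0.02 m/s); the robot touches nothing.
It fails at once if the cap is forced against the jar (more than 40 N) (contact force between cap and jar above 40 N).
It fails at once if the cap is rammed into the tray (more than 50 N) (contact force between cap and trays above 50 N).
It fails at once if the cap is dropped at the tray (falling untouched faster than 0.4 m/s, about 8 mm of fall) (contact force between the fingers and cap below 0.05 N and linear speed of cap above 0.4 m/s and distance between cap_center and tray_in below 0.2 m).
It fails at once if another thing on the shelf is moved more than 15 mm (distance of any of organiser_center, monitor_center, tin_center, eggcup_center from where it was at the start of the episode above 0.015 m).
It also fails if it takes over 58 s, if anything falls off the work surface, if the arm or the gripper's body presses on something with over 40 N, if the wrist force passes 120 N, or if a joint passes its speed limit or range.

### The arm

A 6-joint arm with a two-finger parallel gripper is mounted at the origin on the work surface. World frame = base frame: x ahead of the robot, y to its left, z up, the work surface at z = 0. Lengths are in mm, angles in rad, forces in N, time in s.
With the tool pointing down it reaches from about 275 to 750 mm from the base axis. Payload 10.2 kg.
Tool frame: the origin (TCP) lies at the very end of the fingers, on their centre line; the grasp point (between the pads) lies 19 mm behind it; z points along the fingers, y is the direction in which the jaws open and shut (so a half turn about z gives the same grasp; the last joint's range is limited). The gripper opens to 85 mm and grips with 20 to 120 N. Pads are 22 mm wide; open, the fingers measure 114 mm over their backs; the gripper's body (76 mm by 85 mm) begins 54 mm behind the grasp point. The pads swing forward as they close: fully open they stand 13 mm farther back than shut.
Start: joints at [-1.381, 0.313, 1.498, -0, 1.331, -0.223], TCP at [210.605, -480.912, 207.294] pointing down, gripper open.
Joint ranges: [-2.94, 2.94], [-0.97, 2.17], [0.19, 2.56], [-1.23, 4.37], [0.02, 3.11], [-2.88, 2.88]. Speed limits (rad/s): [2.39, 2.39, 3.01, 3.14, 3.14, 3.14].

### API

Orientations are given as a unit quaternion [w, x, y, z].
In Python, from rig import * gives the robot as it stands. The module is installed in compiled form; this text tells all that it offers.
- The arm moves only by the shell command python3 -m crank 'ROWS' [FORCE]. ROWS is a JSON object of lists of equal length, an entry for each row: "dp": the shift along the world's x, y, z in cm, a list of three; "delta_rot": the turn, a rotation vector about the world's x, y, z in degrees, a list of three; "claw": the closure in counts, from 0 (fully open) to 255 (shut). A call has 1 to 10 rows; each row shifts and turns the commanded pose from where the row before left it; what a row does not reach is not made up. A row lasts 1/10 s, in which the tool goes at most 50 mm and 8.59 degrees, less where a joint would pass 70% of its speed; a pose out of reach is approached as far as the arm can. A call is refused whole if a number of a shift passes 5 or a number of a turn 8.59, either way. A call with a gripper value outside its range is refused whole. The fingers move at their own pace and stop on an object; FORCE is the grip in N (left out, the last holds). Time passes only in rows, so rows that do not move let the fingers close. It gives the time, the measured TCP pose, the force and the opening at its end, in the units of the state.
- sense(): the state, without advancing time (a new reading comes with each control period).
- capture(name): name is "side" or "top" or "wrist"; returns (picture, depth): 420x560x3 uint8, red, green, blue; 420x560 float32, mm along the optical axis (not along the pixel's ray), 0 where there is no reading.
- camera_model(name): a dict with "fx", "fy", "cx", "cy" (pixels), "cam_to_world" (4x4, takes a point from camera to world coordinates); the wrist camera has in their place "T_tool_cam" (4x4, takes a point from camera to tool coordinates, whose origin is the TCP and whose axes are the flange's). Camera axes: x right, y up, looking along -z (the intrinsics and any distortion apply to the point x, -y, -z); pixel columns grow to the right and rows downward; lengths in mm; the calibration is good to about 2 mm. A picture is of the moment at which its call begins: read the wrist's pose just before it. camera_model takes no time and is no camera call.
- finish_job(): hands the job in, once; it reports no verdict.
Trained networks look in the newest picture that a camera, given by its name, has taken for a name from the list of things; names that differ only in an ending like _2 or _b are one class to them, and where a whole thing is asked for, a point or a joint stands for the part that bears it (a point fixed in the world has none). Each returns a list of dicts, best first, with "p" (0 to 1); they miss things now and then, are a little off and sometimes report something else, mostly with a low value. They report only what shows in the picture. A call takes as long as a camera call. They do not tell look-alikes from the thing itself.
- boxes_of(camera, target): "centre" ([column, row] in pixels, amid what is visible of it).
- masks_of(camera, target): "region" (420x560 bool, what is visible of it) and "centre" ([column, row] in pixels, amid what is visible of it).
- pinpoint(camera, target): "centre" ([column, row] in pixels: a listed point, or the origin of a listed thing).
The state is a dict: "time_s": time; "joints": joint angles; "dq": joint speeds; "tau": joint torques, N m; "eef_pos": TCP position; "ee_rot": TCP orientation; "force": force on the tool from outside, world axes, zero at the start; "wrist_torque": the same for the moment, N m; "grip_width": opening from 0.0 (shut) to 1.0 (fully open).
Only numpy, scipy, OpenCV 4.12 (cv2) and the standard library are available. Lean on these libraries where they do the work, as an engineer would, in place of code of your own. Each camera call takes 0.05 s, during which the arm holds its last target.

## Working session

There is one attempt and no reset: what is moved stays moved. The work goes in short steps, Python scripts to look and compute and a shell command to move; the robot and the scene stay as the last step left them, time stands still between calls to the robot, and variables do not carry over. Pictures are saved under pics/ and viewed, and the job is handed in when it is done.

```bash
mkdir -p pics; cat > h.py <<'E'
from rig import *
import numpy as np, cv2
def save(n,img): cv2.imwrite('pics/'+n+'.png',cv2.cvtColor(img,cv2.COLOR_RGB2BGR))
def back(cam,u,v,d,M=None):
    m=camera_model(cam); 
    p=np.array([(u-m['cx'])/m['fx']*d,-(v-m['cy'])/m['fy']*d,-d,1])
    return ((m['cam_to_world'] if M is None else M)@p)[:3]
E
python3 - <<'E'
from h import *
s=sense();print(s['eef_pos'],s['ee_rot'],s['force'],s['time_s'])
for c in ('side','top'):
    im,d=capture(c); save(c+'0',im); np.save(c+'0.npy',d)
    for t in ('cap_center','cap_bar','jar_mouth','tray_in'):
        for r in pinpoint(c,t):
            u,v=r['centre']; z=d[int(round(v)),int(round(u))]
            print(c,t,round(r['p'],2),np.round(r['centre'],1),z,np.round(back(c,u,v,z),1))
    m=camera_model(c);print({k:(v if np.isscalar(v) else np.round(v,3).tolist()) for k,v in m.items()})
E
```

```text
[ 210.55435978 -480.60018158  206.73263619] [-6.64757885e-04  9.78775641e-01  2.04933653e-01  9.50184889e-06] [1.36347535 0.45222879 0.21923472] 0.0
side cap_center 0.95 [299.4 258.4] 726.19904 [507.8 226.  139.1]
side cap_center 0.83 [339.9 361.5] 658.8065 [422.5 353.   46.3]
side cap_center 0.82 [227.  288.6] 812.39557 [647.2 216.2  34.6]
side cap_center 0.67 [277.1 368.6] 665.76843 [519.  372.9  30.6]
side cap_center 0.61 [366.5 315.4] 740.02686 [382.2 247.1  46.4]
side cap_bar 0.87 [275.2 357.8] 660.5431 [523.1 367.6  49.3]
side cap_bar 0.82 [334.7 356.9] 666.37213 [431.1 345.7  46. ]
side cap_bar 0.79 [298.8 251.3] 718.25006 [509.4 225.8 154.3]
side jar_mouth 0.56 [295.1 267.5] 715.40857 [512.4 244.  132.9]
side jar_mouth 0.21 [310.8 232.4] 970.6088 [509.8  -0.8  34.3]
side jar_mouth 0.16 [295.4 310.2] 759.4184 [508.1 251.6  39.2]
side tray_in 0.8 [324.2 175. ] 1168.7002 [ 503.3 -254.5   53.1]
side tray_in 0.69 [312.4 232.3] 977.2984 [506.6  -7.1  30.6]
{'fx': 419.4716225997276, 'fy': 419.4716225997276, 'cx': 276.90744935942377, 'cy': 212.61452245626327, 'cam_to_world': [[-0.983
[... 397 characters left out ...]
7.8] 873.5492 [645.4 198.   50.8]
top cap_bar 0.97 [152.1 275.3] 848.6757 [423.9 337.9  49.2]
top cap_bar 0.93 [221.5 178.1] 876.6689 [645.4 195.2  47.8]
top cap_bar 0.75 [203.7 237. ] 761.08594 [507.5 212.3 150. ]
top cap_bar 0.75 [145.8 232.7] 856.3924 [517.  356.8  49.7]
top cap_bar 0.66 [207.1 296.1] 850.05164 [381.3 216.1  48.2]
top jar_mouth 0.79 [204.6 236.1] 768.2647 [509.6 211.8 143. ]
top tray_in 0.95 [412.9 251.6] 873.0067 [ 490.2 -242.    52.9]
{'fx': 386.32445129125273, 'fy': 386.32445129125273, 'cx': 283.8956796182213, 'cy': 214.52022402215113, 'cam_to_world': [[0.025, 0.995, -0.096, 482.318], [-0.999, 0.029, 0.037, 84.125], [0.04, 0.095, 0.995, 917.569], [0.0, 0.0, 0.0, 1.0]]}
```

View pics/side0.png

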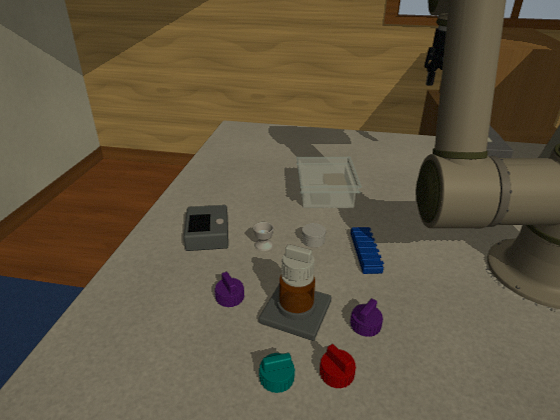

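View pics/top0.png

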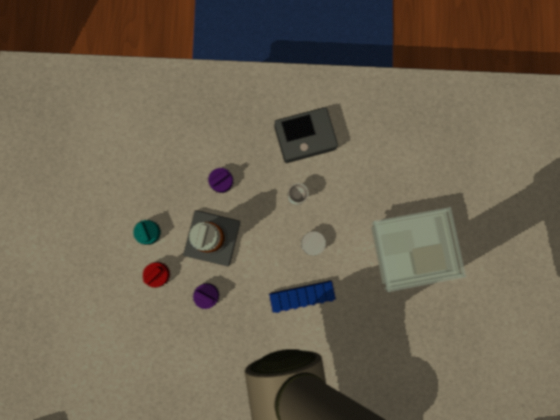

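The white cap sits on the jar at top (205,237) and side (299,258). The look-alikes are coloured. The empty tray is at top (417,250). Next I'll get the cap axis and bar direction.

```bash
cat >> h.py <<'E'
def cloud(cam,d,M=None):
    m=camera_model(cam); v,u=np.mgrid[0:420,0:560]
    P=np.stack([(u-m['cx'])/m['fx']*d,-(v-m['cy'])/m['fy']*d,-d],-1)
    M=m['cam_to_world'] if M is None else M
    W=P@M[:3,:3].T+M[:3,3]; W[d<=0]=np.nan; return W
E
python3 - <<'E'
from h import *
im,d=capture('top'); W=cloud('top',d)
m=(abs(W[...,0]-508)<50)&(abs(W[...,1]-213)<50)
for lo,hi in((120,138),(138,147),(147,170)):
    q=W[m&(W[...,2]>lo)&(W[...,2]<hi)]; 
    w,V=np.linalg.eigh(np.cov(q[:,:2].T)); print(lo,len(q),q.mean(0).round(1),np.sqrt(w).round(1),np.degrees(np.arctan2(V[1,1],V[0,1])), (q.min(0)+q.max(0))/2)
save('topcrop',cv2.resize(im[190:280,150:270],None,fx=6,fy=6,interpolation=cv2.INTER_CUBIC))
# stand edges
g=(W[...,2]>15)&(W[...,2]<45)&(abs(W[...,0]-508)<90)&(abs(W[...,1]-213)<90)
r=cv2.minAreaRect(W[g][:,:2].astype(np.float32));print('stand',r, np.median(W[g][:,2]))
g=(abs(W[...,0]-490)<130)&(abs(W[...,1]+245)<130)&(W[...,2]>45)&(W[...,2]<85)
print('tray',cv2.minAreaRect(W[g][:,:2].astype(np.float32)),np.nanpercentile(W[g][:,2],[5,50,95]))
E
```

```text
120 446 [510.3 215.5 132.6] [14.5 16.9] 75.06527712480354 [510.4737332  217.53926985 129.10552697]
138 17 [505.  212.2 143.1] [ 0.5 13.1] 167.04043757620227 [506.75385893 212.49920812 143.11563249]
147 173 [510.7 217.1 154.6] [ 4.2 13. ] 167.49063176002304 [510.43505948 217.56301976 153.68899165]
stand ((510.968017578125, 217.9375), (109.34666442871094, 109.26250457763672), 78.12126159667969) 18.209415947929187
tray ((497.030029296875, -248.40660095214844), (158.3558807373047, 179.29342651367188), 11.677926063537598) [52.0405352 54.8788661 73.1319646]
```

View pics/topcrop.png

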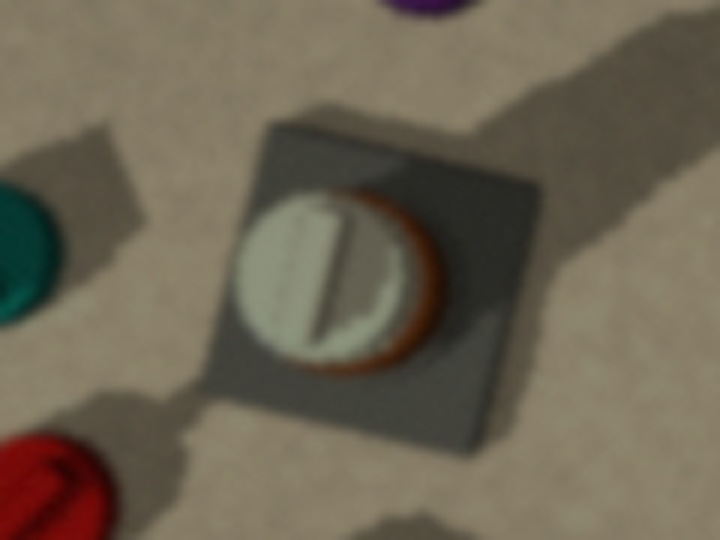

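The cap is at about (511,217.5) with the bar along −12.5°. The tray centre is at about (497,−248). I'll move above the jar for a wrist look.

```bash
python3 -m crank '{"dp":[[1.9,4.36,0.6],[1.9,4.36,0.6],[1.9,4.36,0.6],[1.9,4.36,0.6],[1.9,4.36,0.6],[1.9,4.36,0.6],[1.9,4.36,0.6],[1.9,4.36,0.6]],"delta_rot":[[0,0,-2.26],[0,0,-2.26],[0,0,-2.26],[0,0,-2.26],[0,0,-2.26],[0,0,-2.26],[0,0,-2.26],[0,0,-2.26]],"claw":[0,0,0,0,0,0,0,0]}'
```

```text
time_s: 1.35
eef_pos: [362.9, -130.3, 255.8]
ee_rot: [0.0, 0.999, 0.048, 0.0]
force: [0.6, -0.8, -0.9]
grip_width: 1.002
```

```bash
python3 -m crank '{"dp":[[1.85,4.34,0.4],[1.85,4.34,0.4],[1.85,4.34,0.4],[1.85,4.34,0.4],[1.85,4.34,0.4],[1.85,4.34,0.4],[1.85,4.34,0.4],[1.85,4.34,0.4],[0,0,0],[0,0,0]],"delta_rot":[[0,0,-2.25],[0,0,-2.25],[0,0,-2.25],[0,0,-2.25],[0,0,-2.25],[0,0,-2.25],[0,0,-2.25],[0,0,-2.25],[0,0,0],[0,0,0]],"claw":[0,0,0,0,0,0,0,0,0,0]}'
python3 - <<'E'
from h import *
from scipy.spatial.transform import Rotation as R
s=sense();q=s['ee_rot'];T=np.eye(4);T[:3,:3]=R.from_quat([q[1],q[2],q[3],q[0]]).as_matrix();T[:3,3]=s['eef_pos']
im,d=capture('wrist');save('w1',im)
m=camera_model('wrist');print(np.round(m['T_tool_cam'],2).tolist(),m['fx'])
W=cloud('wrist',d,T@m['T_tool_cam'])
print(s['eef_pos'],s['joints'],T[:2,0],s['force'])
g0=(abs(W[...,0]-511)<50)&(abs(W[...,1]-217)<50)
for lo,hi in((127,140),(148,165)):
    g=g0&(W[...,2]>lo)&(W[...,2]<hi)
    q=W[g];print(lo,len(q),cv2.minAreaRect(q[:,:2].astype(np.float32)),np.median(q,0))
for r in pinpoint('wrist','cap_center')+pinpoint('wrist','cap_bar'):print(r)
im,d=capture('side');W=cloud('side',d)
g0=(abs(W[...,0]-511)<50)&(abs(W[...,1]-217)<50)
g=g0&(W[...,2]>150)&(W[...,2]<165)
q=W[g]
if len(q)>4:print('side',len(q),cv2.minAreaRect(q[:,:2].astype(np.float32)),np.median(q,0))
E
```

```text
time_s: 2.35
eef_pos: [510.5, 215.6, 286.7]
ee_rot: [0.0, 0.994, -0.107, -0.0]
force: [-0.2, 0.1, -0.5]
grip_width: 0.998
[[0.0, 0.95, 0.31, 79.66], [1.0, -0.0, 0.0, -0.54], [0.0, 0.31, -0.95, -165.86], [0.0, 0.0, 0.0, 1.0]] 291.3168328011792
[510.48538447 215.56266214 286.73323567] [ 1.88221813e-01  3.38452823e-01  1.25821040e+00 -2.24368259e-04
  1.54593750e+00  1.97420973e+00] [ 0.97693632 -0.21352922] [-0.22043641  0.13283087 -0.5012755 ]
127 1328 ((512.105712890625, 219.49075317382812), (55.44473648071289, 53.745426177978516), 78.31729888916016) [513.45463808 215.48809049 132.34598373]
148 558 ((511.09722900390625, 219.8634033203125), (13.887672424316406, 45.62290573120117), 77.86778259277344) [512.78090916 219.37307835 154.06276328]
{'centre': [273.7, 186.5], 'p': 0.86}
{'centre': [211.8, 235.1], 'p': 0.77}
{'centre': [177.6, 183.9], 'p': 0.68}
{'centre': [262.5, 69.8], 'p': 0.67}
{'centre': [288.3, 251.8], 'p': 0.56}
{'centre': [210.9, 242.5], 'p': 0.97}
{'centre': [289.6, 252.1], 'p': 0.87}
{'centre': [261.2, 66.9], 'p': 0.79}
{'centre': [175.2, 184.9], 'p': 0.71}
{'centre': [274.8, 187.9], 'p': 0.63}
side 171 ((512.2432250976562, 219.82040405273438), (15.093805313110352, 44.99229049682617), 76.35711669921875) [511.83014258 221.34544363 154.2894695 ]
```

View pics/w1.png

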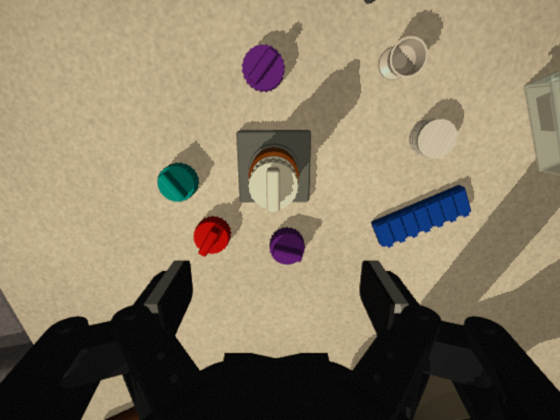

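The wrist view confirms the white cap's bar at (273,187), aligned with the jaws. Fused estimate of the axis is (511.3,219). Descending with the jaws partly closed.

```bash
python3 -m crank '{"dp":[[0.08,0.34,-2],[0,0,-4],[0,0,-4],[0,0,-2],[0,0,0],[0,0,0],[0,0,0]],"delta_rot":[[0,0,0],[0,0,0],[0,0,0],[0,0,0],[0,0,0],[0,0,0],[0,0,0]],"claw":[150,150,150,150,150,150,150]}' 40
python3 - <<'E'
from h import *
im,d=capture('side');save('s2',cv2.resize(im[160:330,210:400],None,fx=4,fy=3.5,interpolation=cv2.INTER_CUBIC))
im,d=capture('wrist');save('w2',im)
E
```

```text
time_s: 3.25
eef_pos: [512.2, 218.3, 169.2]
ee_rot: [-0.0, 0.994, -0.108, 0.002]
force: [0.2, 0.6, -0.2]
grip_width: 0.41
```

View pics/s2.png

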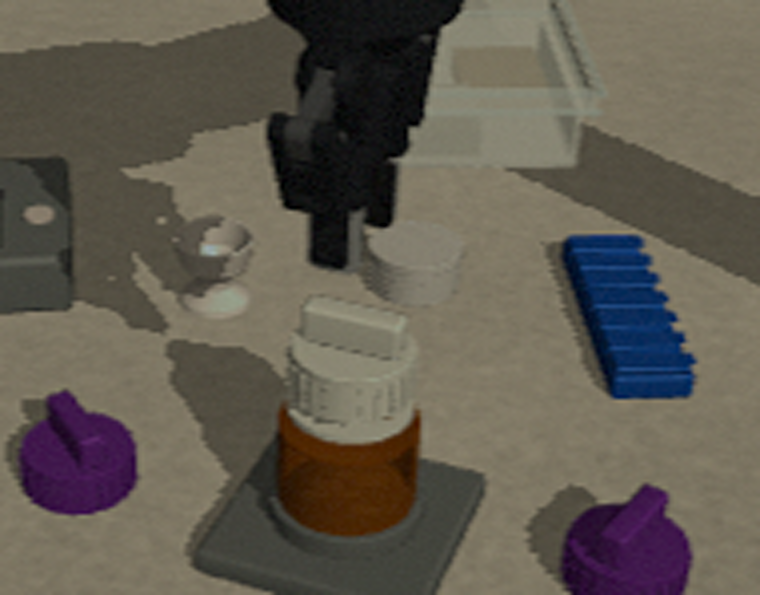

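View pics/w2.png

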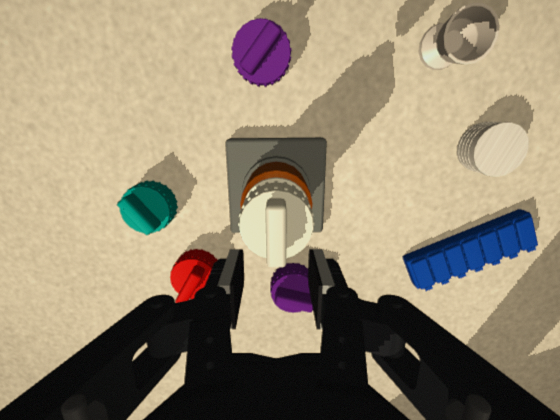

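The bar at wrist (276,215) lies midway between the pads (about 240 and 312). I'll lower over it and close.

```bash
python3 -m crank '{"dp":[[0,0,-1.0],[0,0,-1.0],[0,0,-0.6],[0,0,-0.4],[0,0,0]],"delta_rot":[[0,0,0],[0,0,0],[0,0,0],[0,0,0],[0,0,0]],"claw":[150,150,150,150,150]}'
python3 -m crank '{"dp":[[0,0,0],[0,0,0],[0,0,0],[0,0,0],[0,0,0],[0,0,0]],"delta_rot":[[0,0,0],[0,0,0],[0,0,0],[0,0,0],[0,0,0],[0,0,0]],"claw":[180,200,215,225,235,255]}' 40
```

```text
time_s: 3.85
eef_pos: [511.1, 218.5, 136.6]
ee_rot: [0.0, 0.994, -0.108, -0.001]
force: [-0.4, 0.4, 0.6]
grip_width: 0.41
time_s: 4.45
eef_pos: [511.4, 218.5, 137.3]
ee_rot: [-0.0, 0.994, -0.108, 0.0]
force: [-1.0, 0.8, 1.0]
grip_width: 0.006
```

```bash
python3 - <<'E'
from h import *
im,d=capture('side');save('s3',cv2.resize(im[160:330,210:400],None,fx=4,fy=3.5,interpolation=cv2.INTER_CUBIC))
im,d=capture('wrist');save('w3',im)
print(sense()['eef_pos'],sense()['grip_width'])
E
```

```text
[511.41367811 218.47623786 137.33783878] 9.1362824246816e-05
```

View pics/s3.png

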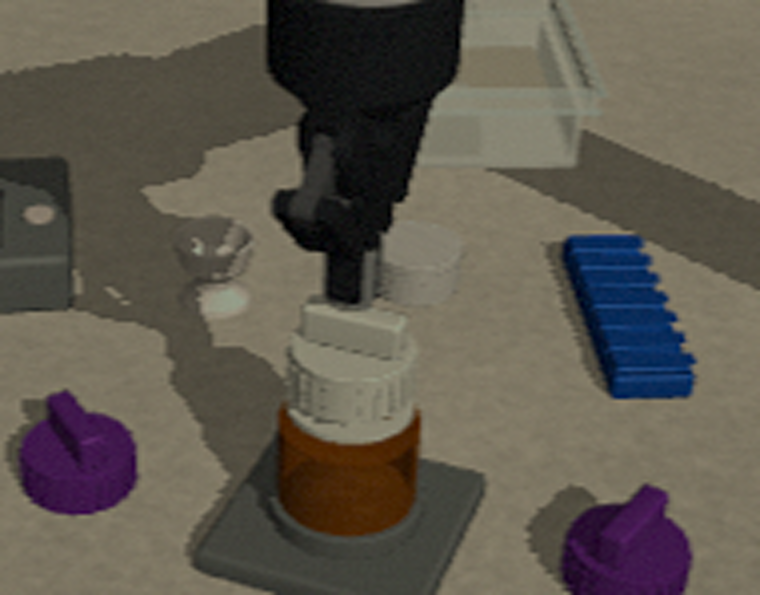

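View pics/w3.png

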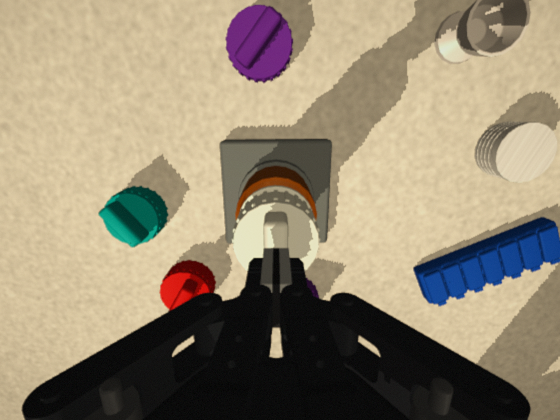

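The jaws are fully shut and the tips look as if they're above the bar (side crop, about (350,300)). I'll measure where the fingertips really are.

```bash
python3 - <<'E'
from h import *
im,d=capture('side');W=cloud('side',d)
dark=im.max(2)<60
g=(abs(W[...,0]-511)<40)&(abs(W[...,1]-218)<60)&(W[...,2]>120)
for v in range(225,275,3):
    row=[(u,W[v,u].round(0).tolist(),im[v,u].tolist()) for u in range(291,306,4)]
    print(v,row)
q=W[g&dark]; i=np.argsort(q[:,2])[:5];print(q[i])
s=sense();print(s['joints'],s['eef_pos'],s['force'])
E
```

```text
225 [(291, [517.0, 276.0, 242.0], [3, 6, 8]), (295, [512.0, 267.0, 236.0], [17, 19, 16]), (299, [508.0, 247.0, 223.0], [19, 20, 23]), (303, [504.0, 227.0, 211.0], [17, 17, 15])]
228 [(291, [518.0, 264.0, 228.0], [5, 6, 5]), (295, [512.0, 266.0, 230.0], [7, 7, 5]), (299, [508.0, 248.0, 218.0], [15, 19, 18]), (303, [503.0, 231.0, 208.0], [23, 20, 23])]
231 [(291, [521.0, 249.0, 211.0], [10, 13, 13]), (295, [513.0, 258.0, 219.0], [7, 11, 11]), (299, [508.0, 248.0, 213.0], [20, 23, 20]), (303, [504.0, 224.0, 196.0], [48, 49, 45])]
234 [(291, [523.0, 229.0, 191.0], [63, 60, 49]), (295, [517.0, 227.0, 190.0], [13, 15, 13]), (299, [510.0, 231.0, 195.0], [7, 11, 9]), (303, [504.0, 224.0, 191.0], [87, 86, 80])]
237 [(291, [523.0, 231.0, 186.0], [62, 59, 51]), (295, [516.0, 229.0, 186.0], [19, 18, 19]), (299, [509.0, 231.0, 188.0], [7, 14, 12]), (303, [504.0, 222.0, 183.0], [75, 73, 67])]
240 [(291, [523.0, 230.0, 180.0], [47, 47, 43]), (295, [516.0, 232.0, 182.0], [22, 21, 24]), (299, [509.0, 231.0, 182.0], [13, 14, 17]), (303, [503.0, 223.0, 177.0], [68, 65, 58])]
243 [(291, [523.0, 230.0, 1
[... 1740 characters left out ...]
45.0, 128.0], [125, 121, 104]), (299, [506.0, 244.0, 128.0], [136, 132, 112]), (303, [499.0, 243.0, 129.0], [139, 134, 116])]
273 [(291, [519.0, 247.0, 122.0], [117, 113, 98]), (295, [512.0, 247.0, 123.0], [128, 126, 109]), (299, [505.0, 245.0, 122.0], [133, 130, 111]), (303, [499.0, 243.0, 122.0], [127, 124, 105])]
[[518.29671556 223.31889658 162.50028765]
 [519.85835772 224.51290016 163.1721891 ]
 [516.4173703  224.54334903 163.69800765]
 [509.16089915 228.00939139 167.3713972 ]
 [507.87952985 225.00295124 167.4242658 ]]
[1.93104079e-01 4.42516618e-01 1.50169290e+00 1.30458500e-05
 1.19731428e+00 1.98079738e+00] [511.41551928 218.50855982 137.30513928] [-0.0242524   0.57658079 -0.23983146]
```

```bash
python3 - <<'E'
from h import *
im,d=capture('wrist');m=camera_model('wrist')
W=cloud('wrist',d,m['T_tool_cam'])
for v in range(235,310,6):
    print(v,[(u,W[v,u].round(0).tolist(),int(im[v,u].mean())) for u in (255,265,275,285,295)])
p=np.linalg.inv(m['T_tool_cam'])@np.array([0,0,0,1]);print('tcp px',m['cx']+m['fx']*p[0]/-p[2],m['cy']-m['fy']*p[1]/-p[2])
p=np.linalg.inv(m['T_tool_cam'])@np.array([0,0,-24,1]);print('tcp-24 px',m['cx']+m['fx']*p[0]/-p[2],m['cy']-m['fy']*p[1]/-p[2])
E
```

```text
235 [(255, [5.0, -14.0, 5.0], 217), (265, [14.0, -7.0, -16.0], 202), (275, [14.0, -1.0, -16.0], 149), (285, [14.0, 4.0, -16.0], 145), (295, [6.0, 11.0, 4.0], 149)]
241 [(255, [1.0, -14.0, 4.0], 218), (265, [11.0, -7.0, -17.0], 200), (275, [11.0, -1.0, -16.0], 148), (285, [11.0, 4.0, -16.0], 146), (295, [1.0, 12.0, 6.0], 151)]
247 [(255, [-3.0, -14.0, 5.0], 218), (265, [7.0, -7.0, -16.0], 177), (275, [8.0, -1.0, -17.0], 128), (285, [8.0, 4.0, -18.0], 130), (295, [-3.0, 12.0, 4.0], 151)]
253 [(255, [-7.0, -14.0, 4.0], 217), (265, [11.0, -6.0, -32.0], 58), (275, [12.0, -1.0, -33.0], 10), (285, [12.0, 4.0, -33.0], 62), (295, [-7.0, 12.0, 4.0], 150)]
259 [(255, [8.0, -11.0, -32.0], 7), (265, [12.0, -6.0, -39.0], 62), (275, [12.0, -1.0, -39.0], 10), (285, [12.0, 4.0, -40.0], 61), (295, [8.0, 9.0, -31.0], 10)]
265 [(255, [8.0, -11.0, -38.0], 11), (265, [12.0, -6.0, -45.0], 61), (275, [12.0, -1.0, -46.0], 9), (285, [11.0, 4.0, -43.0], 62), (295, [8.0, 9.0, -38.0], 12)]
271 [(255, [8.0, -11.0, -44.0], 15), (265, [12.0, -6.0, -50.0], 61), (275, [12.0, -1.0, -50.0], 10), (285, [12.0, 3.0, -51.0
[... 398 characters left out ...]
 (265, [12.0, -5.0, -65.0], 13), (275, [10.0, -1.0, -62.0], 16), (285, [13.0, 3.0, -66.0], 10), (295, [15.0, 7.0, -69.0], 10)]
295 [(255, [13.0, -9.0, -70.0], 18), (265, [13.0, -5.0, -70.0], 12), (275, [7.0, -1.0, -61.0], 17), (285, [12.0, 3.0, -69.0], 13), (295, [13.0, 7.0, -70.0], 16)]
301 [(255, [13.0, -8.0, -74.0], 11), (265, [12.0, -5.0, -73.0], 10), (275, [3.0, -1.0, -60.0], 20), (285, [13.0, 3.0, -73.0], 10), (295, [13.0, 7.0, -73.0], 9)]
307 [(255, [12.0, -8.0, -77.0], 10), (265, [13.0, -5.0, -77.0], 13), (275, [0.0, -1.0, -60.0], 17), (285, [13.0, 3.0, -77.0], 9), (295, [13.0, 6.0, -78.0], 13)]
tcp px 276.9687261559256 245.86549068204582
tcp-24 px 277.081365173225 265.02254423915423
```

The depth puts the fingertips about 26 mm behind the reported TCP, at z≈162 when shut. So I reopen, shift −1 mm in x, and descend accordingly.

```bash
python3 -m crank '{"dp":[[0,0,0.3],[0,0,0],[-0.1,0.04,0],[0,0,0]],"delta_rot":[[0,0,0],[0,0,0],[0,0,0],[0,0,0]],"claw":[150,150,150,150]}' 40
python3 -m crank '{"dp":[[0,0,-0.8],[0,0,-0.8],[0,0,-0.6],[0,0,-0.5],[0,0,0]],"delta_rot":[[0,0,0],[0,0,0],[0,0,0],[0,0,0],[0,0,0]],"claw":[150,150,150,150,150]}'
```

```text
time_s: 5.05
eef_pos: [510.3, 218.9, 140.3]
ee_rot: [0.0, 0.994, -0.108, -0.0]
force: [-0.1, -0.8, 0.1]
grip_width: 0.411
time_s: 5.55
eef_pos: [510.0, 218.8, 112.3]
ee_rot: [0.0, 0.994, -0.108, -0.001]
force: [-0.2, -0.2, 0.4]
grip_width: 0.411
```

```bash
python3 - <<'E'
from h import *
im,d=capture('side');save('s4',cv2.resize(im[160:330,210:400],None,fx=4,fy=3.5,interpolation=cv2.INTER_CUBIC))
print(sense()['eef_pos'],sense()['force'])
E
```

```text
[510.28146676 218.83990611 112.92612265] [-0.01147725 -0.13477249  0.11389603]
```

View pics/s4.png

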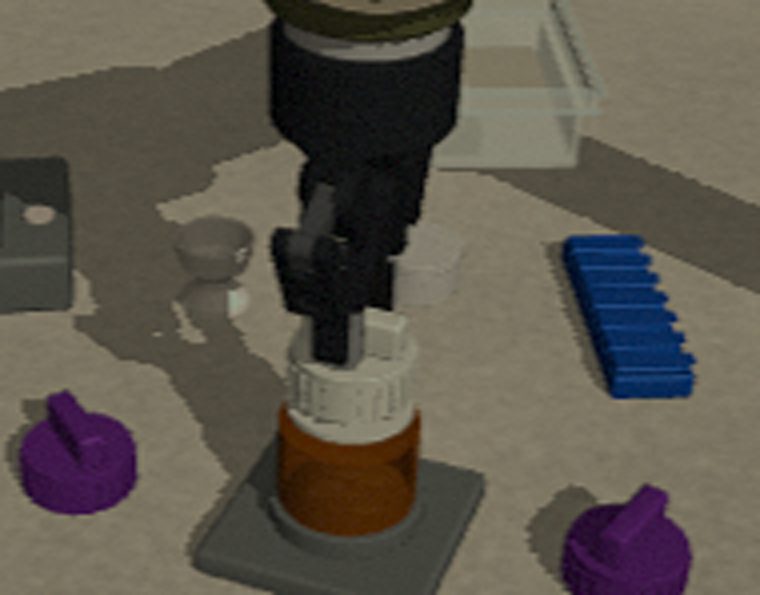

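The fingers now straddle the bar, with the front tip at crop (335,362) above the flat top. Closing.

```bash
python3 -m crank '{"dp":[[0,0,0],[0,0,0],[0,0,0],[0,0,0],[0,0,0],[0,0,0]],"delta_rot":[[0,0,0],[0,0,0],[0,0,0],[0,0,0],[0,0,0],[0,0,0]],"claw":[180,200,215,225,240,255]}' 40
python3 - <<'E'
from h import *
im,d=capture('side');save('s5',cv2.resize(im[160:330,210:400],None,fx=4,fy=3.5,interpolation=cv2.INTER_CUBIC))
s=sense();print(s['eef_pos'],s['force'],s['wrist_torque'],s['grip_width'])
E
```

```text
time_s: 6.2
eef_pos: [510.5, 218.9, 113.6]
ee_rot: [-0.0, 0.994, -0.108, 0.0]
force: [-0.3, -0.8, 2.9]
grip_width: 0.153
[510.53415857 218.85928175 113.51364442] [-0.52064713 -0.54107773  4.15843889] [-0.16026877  0.05159704 -0.00122598] 0.1513896825991392
```

View pics/s5.png

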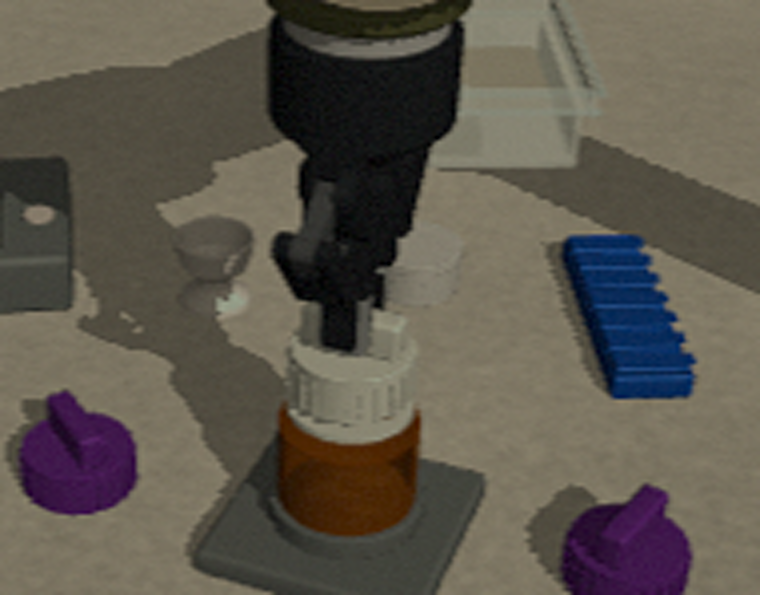

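Gripped: opening 0.15, about 13 mm. Now I'll press in small steps with a firmer grip.

```bash
python3 -m crank '{"dp":[[0,0,0],[0,0,-0.1],[0,0,-0.1],[0,0,-0.1],[0,0,0]],"delta_rot":[[0,0,0],[0,0,0],[0,0,0],[0,0,0],[0,0,0]],"claw":[255,255,255,255,255]}' 70
```

```text
time_s: 6.75
eef_pos: [510.6, 218.9, 110.3]
ee_rot: [-0.0, 0.994, -0.108, 0.0]
force: [-0.6, -2.0, 5.0]
grip_width: 0.145
```

```bash
python3 -m crank '{"dp":[[0,0,-0.1],[0,0,-0.1],[0,0,0]],"delta_rot":[[0,0,0],[0,0,0],[0,0,0]],"claw":[255,255,255]}'; python3 -m crank '{"dp":[[0,0,-0.1],[0,0,-0.1],[0,0,0]],"delta_rot":[[0,0,0],[0,0,0],[0,0,0]],"claw":[255,255,255]}'
```

```text
time_s: 7.05
eef_pos: [510.6, 218.9, 108.5]
ee_rot: [-0.0, 0.994, -0.108, 0.0]
force: [-1.0, -1.0, 6.8]
grip_width: 0.144
time_s: 7.35
eef_pos: [510.6, 218.9, 106.6]
ee_rot: [-0.0, 0.994, -0.108, 0.0]
force: [-1.6, -2.0, 8.2]
grip_width: 0.14
```

```bash
for i in 1; do python3 -m crank '{"dp":[[0,0,-0.1],[0,0,-0.1],[0,0,0]],"delta_rot":[[0,0,0],[0,0,0],[0,0,0]],"claw":[255,255,255]}';done; python3 -m crank '{"dp":[[0,0,-0.1],[0,0,0]],"delta_rot":[[0,0,0],[0,0,0]],"claw":[255,255]}'
```

```text
time_s: 7.65
eef_pos: [510.7, 218.9, 105.8]
ee_rot: [-0.0, 0.994, -0.108, 0.001]
force: [-4.3, -2.5, 16.3]
grip_width: 0.146
time_s: 7.85
eef_pos: [510.9, 219.0, 105.8]
ee_rot: [-0.0, 0.994, -0.108, 0.001]
force: [-7.5, -2.9, 23.7]
grip_width: 0.141
```

Bottomed: the force jumped to 23.7 N at z=105.8. I'll ease off slightly, relieve the side force, and begin turning.

```bash
python3 -m crank '{"dp":[[-0.05,-0.02,0.03],[0,0,0]],"delta_rot":[[0,0,0],[0,0,0]],"claw":[255,255]}'; python3 -m crank '{"dp":[[0,0,0],[0,0,0],[0,0,0]],"delta_rot":[[0,0,4],[0,0,4],[0,0,0]],"claw":[255,255,255]}'
```

```text
time_s: 8.05
eef_pos: [510.8, 218.9, 105.8]
ee_rot: [-0.001, 0.994, -0.108, 0.002]
force: [-4.1, -1.9, 19.3]
grip_width: 0.143
time_s: 8.35
eef_pos: [511.3, 219.1, 105.8]
ee_rot: [-0.001, 0.999, -0.038, 0.002]
force: [-1.2, 0.1, 17.9]
grip_width: 0.139
```

```bash
python3 -m crank '{"dp":[[0,0,0],[0,0,0],[0,0,0],[0,0,0]],"delta_rot":[[0,0,5],[0,0,5],[0,0,5],[0,0,0]],"claw":[255,255,255,255]}'; python3 - <<'E'
from h import *
s=sense();print(s['force'],s['wrist_torque'],s['joints'])
E
```

```text
time_s: 8.75
eef_pos: [511.5, 219.2, 105.8]
ee_rot: [-0.001, 0.996, 0.093, 0.003]
force: [0.4, 1.4, 17.9]
grip_width: 0.144
[ 0.39013007  1.36893818 17.89803396] [0.08160149 0.19775504 0.15086195] [1.94147399e-01 4.75175368e-01 1.54108198e+00 5.33990005e-04
 1.12008504e+00 1.57782853e+00]
```

```bash
python3 -m crank '{"dp":[[0,0,0],[0,0,0],[0,0,0],[0,0,0]],"delta_rot":[[0,0,5],[0,0,5],[0,0,5],[0,0,0]],"claw":[255,255,255,255]}';  python3 -m crank '{"dp":[[0,0,0],[0,0,0],[0,0,0],[0,0,0]],"delta_rot":[[0,0,5],[0,0,5],[0,0,5],[0,0,0]],"claw":[255,255,255,255]}'
```

```text
time_s: 9.15
eef_pos: [511.5, 219.3, 105.8]
ee_rot: [-0.0, 0.975, 0.222, 0.003]
force: [0.5, 0.7, 16.9]
grip_width: 0.139
time_s: 9.55
eef_pos: [511.5, 219.3, 105.8]
ee_rot: [0.0, 0.938, 0.348, 0.003]
force: [0.5, 0.3, 17.4]
grip_width: 0.146
```

Turned about 53°, with forces steady. On to about 70–75°, then a look.

```bash
python3 -m crank '{"dp":[[0,0,0],[0,0,0],[0,0,0],[0,0,0],[0,0,0]],"delta_rot":[[0,0,5],[0,0,5],[0,0,5],[0,0,5],[0,0,0]],"claw":[255,255,255,255,255]}'; python3 - <<'E'
from h import *
im,d=capture('side');save('s6',cv2.resize(im[160:330,210:400],None,fx=4,fy=3.5,interpolation=cv2.INTER_CUBIC))
E
```

```text
time_s: 10.05
eef_pos: [511.5, 219.3, 105.8]
ee_rot: [0.001, 0.863, 0.505, 0.003]
force: [-0.3, 0.6, 17.2]
grip_width: 0.142
```

View pics/s6.png

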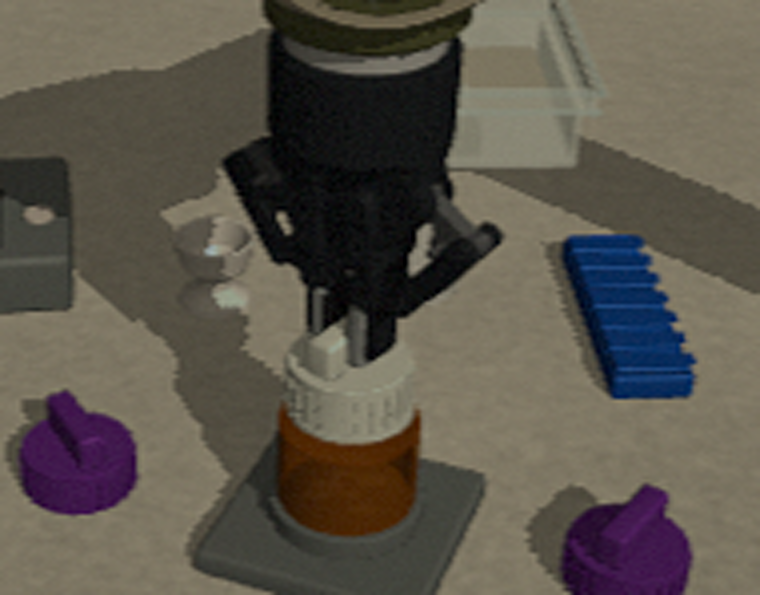

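The bar has turned with the gripper (bar end at crop (325,350)). Lifting straight up.

```bash
python3 -m crank '{"dp":[[0,0,0.2],[0,0,0.2],[0,0,0.3],[0,0,0.3],[0,0,0.4],[0,0,0.5],[0,0,0.5],[0,0,0.5],[0,0,0.5],[0,0,0]],"delta_rot":[[0,0,0],[0,0,0],[0,0,0],[0,0,0],[0,0,0],[0,0,0],[0,0,0],[0,0,0],[0,0,0],[0,0,0]],"claw":[255,255,255,255,255,255,255,255,255,255]}'; python3 -m crank '{"dp":[[0,0,1],[0,0,2],[0,0,2],[0,0,0]],"delta_rot":[[0,0,0],[0,0,0],[0,0,0],[0,0,0]],"claw":[255,255,255,255]}'
python3 - <<'E'
from h import *
im,d=capture('side');save('s7',im)
E
```

```text
time_s: 11.1
eef_pos: [510.1, 218.8, 138.3]
ee_rot: [0.0, 0.864, 0.504, 0.0]
force: [0.2, 0.3, -0.7]
grip_width: 0.144
time_s: 11.5
eef_pos: [511.0, 219.0, 190.4]
ee_rot: [0.001, 0.863, 0.504, 0.002]
force: [0.0, 0.1, -1.1]
grip_width: 0.144
```

View pics/s7.png

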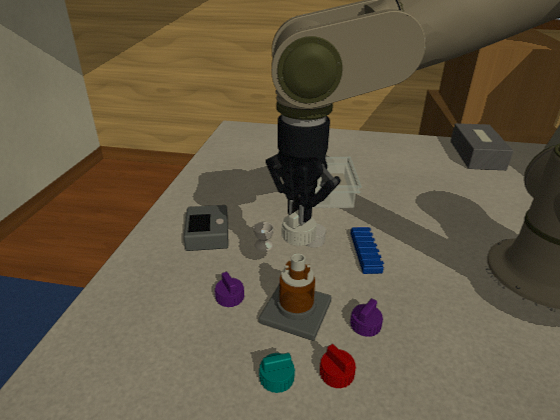

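The cap is in the gripper (side (299,230)) and the neck is bare at (297,265). Carrying it to the tray.

```bash
python3 -m crank '{"dp":[[-0.1,-2,0],[-0.1,-4,0],[-0.1,-4.7,0],[-0.1,-4.7,0],[-0.2,-4.7,0],[-0.2,-4.7,0],[-0.2,-4.7,0],[-0.1,-4.7,0],[-0.1,-4.7,0],[-0.1,-4,0]],"delta_rot":[[0,0,0],[0,0,0],[0,0,0],[0,0,0],[0,0,0],[0,0,0],[0,0,0],[0,0,0],[0,0,0],[0,0,0]],"claw":[255,255,255,255,255,255,255,255,255,255]}'; python3 -m crank '{"dp":[[-0.1,-3,0],[0,-1,0],[0,0,0],[0,0,0]],"delta_rot":[[0,0,0],[0,0,0],[0,0,0],[0,0,0]],"claw":[255,255,255,255]}'
python3 - <<'E'
from h import *
s=sense();print(s['eef_pos'],s['grip_width'])
im,d=capture('side');save('s8',im)
im2,d2=capture('top');save('t8',im2)
W=cloud('side',d);e=s['eef_pos']
g=(abs(W[...,0]-e[0])<45)&(abs(W[...,1]-e[1])<45)&(im.min(2)>90)&(W[...,2]>110)
q=W[g];print(len(q),np.percentile(q,[1,50,99],axis=0))
E
```

```text
time_s: 12.55
eef_pos: [496.0, -212.4, 186.4]
ee_rot: [-0.001, 0.864, 0.504, -0.0]
force: [0.3, -0.2, -0.5]
grip_width: 0.142
time_s: 12.95
eef_pos: [495.9, -249.0, 187.1]
ee_rot: [-0.001, 0.863, 0.505, -0.0]
force: [0.2, 0.2, -0.6]
grip_width: 0.142
[ 495.88069449 -249.00586705  187.11233587] 0.14162064996062873Traceback (most recent call last):
  File "<stdin>", line 7, in <module>
    return _quantile_unchecked(
        a, q, axis, out, overwrite_input, method, keepdims, weights)
    return _ureduce(a,
                    func=_quantile_ureduce_func,
    ...<5 lines>...
                    overwrite_input=overwrite_input,
                    method=method)
    r = func(a, **kwargs)
    result = _quantile(arr,
                       quantiles=q,
    ...<2 lines>...
                       out=out,
                       weights=wgt)
    slices_having_nans = np.isnan(arr[-1, ...])
                                  ~~~^^^^^^^^^
IndexError: index -1 is out of bounds for axis 0 with size 0
```

View pics/s8.png

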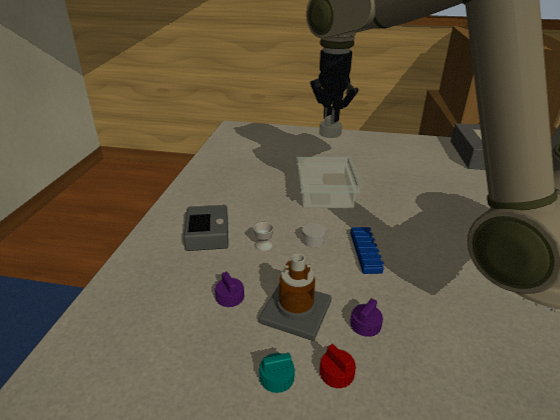

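View pics/t8.png

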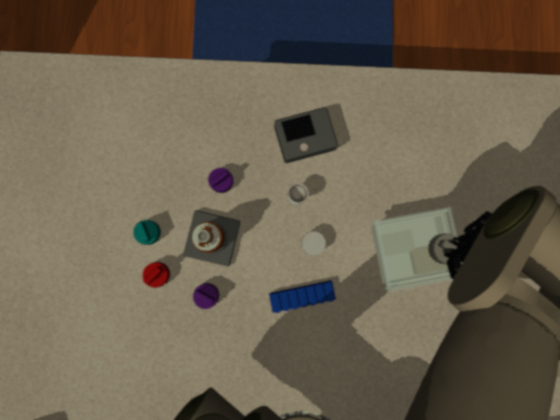

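```bash
python3 - <<'E'
from h import *
s=sense();im,d=capture('side');W=cloud('side',d);e=s['eef_pos']
for v in range(116,140,2): print(v,[(W[v,u].round(0).tolist(),int(im[v,u].mean())) for u in (322,327,331,336,341)])
E
```

```text
116 [([630.0, -1746.0, -318.0], 95), ([507.0, -243.0, 227.0], 65), ([496.0, -237.0, 230.0], 49), ([484.0, -237.0, 231.0], 15), ([512.0, -1745.0, -309.0], 91)]
118 [([629.0, -1754.0, -334.0], 92), ([505.0, -228.0, 228.0], 76), ([496.0, -235.0, 226.0], 53), ([483.0, -239.0, 225.0], 5), ([512.0, -1760.0, -327.0], 88)]
120 [([627.0, -1736.0, -340.0], 98), ([505.0, -231.0, 221.0], 75), ([495.0, -232.0, 222.0], 55), ([483.0, -239.0, 220.0], 0), ([510.0, -1749.0, -336.0], 90)]
122 [([519.0, -257.0, 205.0], 78), ([505.0, -227.0, 217.0], 74), ([495.0, -235.0, 215.0], 48), ([484.0, -265.0, 205.0], 70), ([509.0, -1753.0, -350.0], 90)]
124 [([518.0, -239.0, 207.0], 80), ([504.0, -227.0, 212.0], 73), ([495.0, -244.0, 207.0], 61), ([482.0, -247.0, 206.0], 78), ([508.0, -1742.0, -359.0], 88)]
126 [([517.0, -232.0, 204.0], 62), ([504.0, -227.0, 207.0], 69), ([494.0, -228.0, 207.0], 81), ([482.0, -234.0, 206.0], 79), ([469.0, -247.0, 202.0], 75)]
128 [([516.0, -227.0, 201.0], 65), ([503.0, -220.0, 204.0], 75), ([493.0, -226.0, 203.0], 76), ([481.0, -233.0, 201.0], 75), ([506.0, -1760.0, -393.0], 78)]
130 [([516.0, -229.0, 195.0], 66), ([503.0, -226.0, 197.0], 72), ([493.0, -221.0, 199.0], 76), ([481.0, -232.0, 196.0], 76), ([480.0, -731.0, 0.0], 94)]
132 [([515.0, -225.0, 191.0], 67), ([503.0, -225.0, 192.0], 76), ([492.0, -224.0, 193.0], 78), ([480.0, -234.0, 190.0], 73), ([479.0, -705.0, 3.0], 96)]
134 [([515.0, -230.0, 183.0], 70), ([502.0, -220.0, 188.0], 77), ([492.0, -221.0, 189.0], 73), ([480.0, -231.0, 186.0], 73), ([478.0, -697.0, -2.0], 99)]
136 [([545.0, -664.0, -2.0], 104), ([502.0, -224.0, 181.0], 73), ([491.0, -219.0, 184.0], 75), ([479.0, -230.0, 181.0], 69), ([477.0, -676.0, -1.0], 113)]
138 [([543.0, -643.0, -1.0], 114), ([525.0, -643.0, 1.0], 113), ([511.0, -647.0, 0.0], 113), ([494.0, -656.0, -2.0], 113), ([475.0, -649.0, 2.0], 110)]
```

The rim is at about z=179 with eef z=187, so floor contact should come near eef z≈62. Descending to 70, then slowly.

```bash
python3 -m crank '{"dp":[[0,0,-2],[0,0,-2],[0,0,-2],[0,0,-2],[0,0,-2],[0,0,-1],[0,0,-0.7],[0,0,0]],"delta_rot":[[0,0,0],[0,0,0],[0,0,0],[0,0,0],[0,0,0],[0,0,0],[0,0,0],[0,0,0]],"claw":[255,255,255,255,255,255,255,255]}'; python3 -m crank '{"dp":[[0,0,-0.2],[0,0,-0.2],[0,0,0]],"delta_rot":[[0,0,0],[0,0,0],[0,0,0]],"claw":[255,255,255]}'
```

```text
time_s: 13.9
eef_pos: [495.9, -250.0, 70.4]
ee_rot: [-0.0, 0.863, 0.504, -0.0]
force: [0.5, 0.3, -0.4]
grip_width: 0.144
time_s: 14.2
eef_pos: [496.0, -250.4, 66.8]
ee_rot: [0.0, 0.864, 0.504, 0.0]
force: [0.0, 0.2, -0.5]
grip_width: 0.143
```

```bash
python3 -m crank '{"dp":[[0,0,-0.1],[0,0,-0.1],[0,0,0]],"delta_rot":[[0,0,0],[0,0,0],[0,0,0]],"claw":[255,255,255]}'; python3 -m crank '{"dp":[[0,0,-0.1],[0,0,0]],"delta_rot":[[0,0,0],[0,0,0]],"claw":[255,255]}';python3 -m crank '{"dp":[[0,0,-0.1],[0,0,0]],"delta_rot":[[0,0,0],[0,0,0]],"claw":[255,255]}'
```

```text
time_s: 14.5
eef_pos: [495.9, -250.3, 64.5]
ee_rot: [-0.0, 0.864, 0.504, -0.0]
force: [-0.4, 0.2, -0.3]
grip_width: 0.142
time_s: 14.7
eef_pos: [495.9, -250.3, 63.5]
ee_rot: [-0.0, 0.864, 0.504, -0.0]
force: [-0.6, 0.1, -0.3]
grip_width: 0.143
time_s: 14.9
eef_pos: [496.0, -250.4, 62.8]
ee_rot: [0.0, 0.863, 0.504, 0.0]
force: [-1.0, 0.2, 1.6]
grip_width: 0.141
```

Touching. A little firmer, then a slow release.

```bash
python3 -m crank '{"dp":[[0,0,-0.05],[0,0,0],[0,0,0]],"delta_rot":[[0,0,0],[0,0,0],[0,0,0]],"claw":[255,255,255]}' 30;python3 -m crank '{"dp":[[0,0,0],[0,0,0],[0,0,0],[0,0,0],[0,0,0],[0,0,0]],"delta_rot":[[0,0,0],[0,0,0],[0,0,0],[0,0,0],[0,0,0],[0,0,0]],"claw":[215,205,190,170,150,150]}'
python3 -m crank '{"dp":[[0,0,0.5],[0,0,1],[0,0,2],[0,0,4],[0,0,4],[0,0,0],[0,0,0]],"delta_rot":[[0,0,0],[0,0,0],[0,0,0],[0,0,0],[0,0,0],[0,0,0],[0,0,0]],"claw":[150,150,150,150,150,150,150]}'
python3 - <<'E'
from h import *
im,d=capture('side');save('s9',cv2.resize(im[90:260,230:430],None,fx=4,fy=3.5,interpolation=cv2.INTER_CUBIC))
im,d=capture('wrist');save('w9',im)
E
```

```text
time_s: 15.2
eef_pos: [496.0, -250.4, 62.8]
ee_rot: [0.0, 0.864, 0.504, 0.0]
force: [-2.1, 1.0, 6.3]
grip_width: 0.143
time_s: 15.8
eef_pos: [495.9, -250.3, 62.0]
ee_rot: [-0.0, 0.864, 0.504, -0.0]
force: [-0.2, 1.2, 0.6]
grip_width: 0.408
time_s: 16.5
eef_pos: [496.1, -250.5, 178.2]
ee_rot: [0.001, 0.864, 0.504, 0.0]
force: [0.4, -0.1, -1.3]
grip_width: 0.412
```

View pics/s9.png

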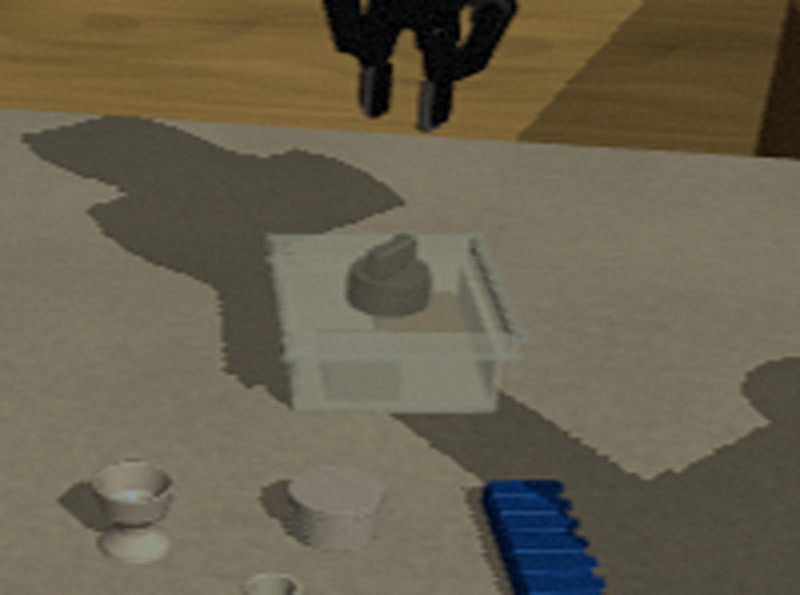

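View pics/w9.png

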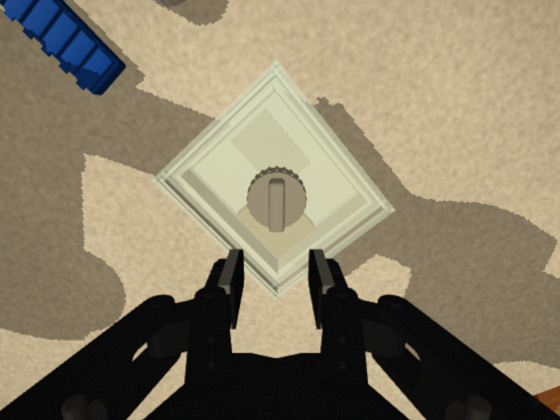

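The cap stands bar-up near the middle of the tray (wrist (277,198), side crop (390,280)) and the fingers are clear. One depth check, then I'll hand in.

```bash
python3 - <<'E'
from h import *
from scipy.spatial.transform import Rotation as R
s=sense();q=s['ee_rot'];T=np.eye(4);T[:3,:3]=R.from_quat([q[1],q[2],q[3],q[0]]).as_matrix();T[:3,3]=s['eef_pos']
im,d=capture('wrist');W=cloud('wrist',d,T@camera_model('wrist')['T_tool_cam'])
g0=(abs(W[...,0]-496)<50)&(abs(W[...,1]+250)<50)
for lo,hi in((76,90),(95,115)):
    p=W[g0&(W[...,2]>lo)&(W[...,2]<hi)];print(len(p),cv2.minAreaRect(p[:,:2].astype(np.float32)),np.median(p,0))
p=W[g0&(W[...,2]>79)&(W[...,2]<86)]
A=np.c_[p[:,:2]-p[:,:2].mean(0),np.ones(len(p))];print(np.linalg.lstsq(A,p[:,2],rcond=None)[0])
finish_job()
E
```

```text
1922 ((496.91937255859375, -248.82269287109375), (54.8364372253418, 57.0244026184082), 60.77192306518555) [ 499.57095961 -247.27250852   81.18311433]
808 ((496.9184875488281, -250.12161254882812), (45.557498931884766, 13.410429000854492), 60.1776008605957) [ 497.48573097 -248.66951692  102.89426038]
[2.50551400e-03 3.44180568e-03 8.11988849e+01]
the job is handed in; nothing more can be done
```

The safety jar is open, and the cap is standing flat, grip bar up, in the middle of the upper tray. I handed the job in after about 16.5 s of robot time; no verdict came back.

**What I did:**
- I gripped the bar and pressed until the cap bottomed. The wrist force briefly read about 25 N there, above the 15–22 N asked for but well under the 40 N limit.
- I eased off to about 17–19 N, turned the cap about 73° anticlockwise, lifted it straight off and carried it to the tray.
- I set it down at about 6 N and let go before lifting the gripper clear.

**Last checks:**
- The cap is at about (497, −249) mm, against a tray centre I measured at about (497, −248) mm.
- Its flat top is at z ≈ 81 mm (82 expected) and tilted about 0.004 rad.
- In the last pictures the egg cup, tin and organiser looked undisturbed. The monitor was outside them; it looked undisturbed in the previous view. I judged all of these by eye.

**What disagreed:** my first grasp closed on air above the bar. The depth images put the fingertips about 26 mm behind the TCP position the robot reports, although the task says the TCP is at the fingertips. I corrected for this from the depth images and the second grasp held.

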